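# Put the steel rings away in their trays by size

## Task

Put the four steel rings away, one by one, each lying flat in the pocket of the wooden tray that is its size: the smallest ring in the smallest tray, the next in the next, up to the largest ring in the largest tray. Set them down rather than dropping them, and leave the two solid steel discs where they lie.

Things in the scene. Friction and masses are not known exactly. Their poses are not given: they have to be found in the camera images.
- ring_1_mid (a point): The smallest of the four plain steel rings, lying flat, loose: outside diameter 28 mm, open bore 16 mm right through, height 26 mm. The point is on its axis half-way up (13 mm above its underside); z is its axis, up at the start.
- ring_2_mid (a point): The second smallest of the four plain steel rings, lying flat, loose: outside diameter 40 mm, open bore 26 mm right through, height 26 mm. The point is on its axis half-way up (13 mm above its underside); z is its axis, up at the start.
- ring_3_mid (a point): The second largest of the four plain steel rings, lying flat, loose: outside diameter 52 mm, open bore 36 mm right through, height 26 mm. The point is on its axis half-way up (13 mm above its underside); z is its axis, up at the start.
- ring_4_mid (a point): The largest of the four plain steel rings, lying flat, loose: outside diameter 64 mm, open bore 48 mm right through, height 26 mm. The point is on its axis half-way up (13 mm above its underside); z is its axis, up at the start.
- tray_1_floor (a point): The smallest of the four round turned wooden trays, fixed to the bench: one round flat-bottomed pocket of 44 mm diameter, outside diameter 56 mm, floor 4 mm and rim 10 mm above the bench (so the pocket is 6 mm deep). The point is the centre of the pocket floor, z up. A ring in its tray has 8 mm of room all round, too little for fingers, and stands 20 mm proud of the rim: hold it by its upper part.
- tray_2_floor (a point): The second smallest of the four round turned wooden trays, fixed to the bench: one round flat-bottomed pocket of 56 mm diameter, outside diameter 68 mm, floor 4 mm and rim 10 mm above the bench (so the pocket is 6 mm deep). The point is the centre of the pocket floor, z up. A ring in its tray has 8 mm of room all round, too little for fingers, and stands 20 mm proud of the rim: hold it by its upper part.
- tray_3_floor (a point): The second largest of the four round turned wooden trays, fixed to the bench: one round flat-bottomed pocket of 68 mm diameter, outside diameter 80 mm, floor 4 mm and rim 10 mm above the bench (so the pocket is 6 mm deep). The point is the centre of the pocket floor, z up. A ring in its tray has 8 mm of room all round, too little for fingers, and stands 20 mm proud of the rim: hold it by its upper part.
- tray_4_floor (a point): The largest of the four round turned wooden trays, fixed to the bench: one round flat-bottomed pocket of 80 mm diameter, outside diameter 92 mm, floor 4 mm and rim 10 mm above the bench (so the pocket is 6 mm deep). The point is the centre of the pocket floor, z up. A ring in its tray has 8 mm of room all round, too little for fingers, and stands 20 mm proud of the rim: hold it by its upper part.
- blank_1_mid (a point): A solid steel disc of 34 mm diameter and 26 mm height with no bore, lying flat, loose; not a ring and to be left alone. The point is on its axis half-way up (13 mm above its underside).
- blank_2_mid (a point): A solid steel disc of 46 mm diameter and 26 mm height with no bore, lying flat, loose; not a ring and to be left alone. The point is on its axis half-way up (13 mm above its underside).
Things that resemble listed ones, but are neither listed nor needed, are in the scene too. Leave any orange or turquoise look-alike of the part that bears ring_4_mid alone. What is shaped like the part that bears ring_3_mid but green or purple is not meant.

How it is judged:
By the outcome, as a careful person would: the job done as asked, in the order asked, and still so for the second after the job is handed in, with the robot touching nothing.
It also fails if it takes over 99 s, if anything falls off the work surface, if the arm or the gripper's body presses on something with over 40 N, if the wrist force passes 120 N, or if a joint passes its speed limit or range.

## Robot

A 6-joint arm with a two-finger parallel gripper is mounted at the origin on the work surface. World frame = base frame: x ahead of the robot, y to its left, z up, the work surface at z = 0. Lengths are in m, angles in rad, forces in N, time in s.
With the tool pointing down it reaches from about 0.325 to 0.9 m from the base axis. Payload 6.1 kg.
Tool frame: the origin (TCP) lies at the very end of the fingers, on their centre line; the grasp point (between the pads) lies 19 mm behind it; z points along the fingers, y is the line along which they close (so a half turn about z gives the same grasp; the last joint's range is limited). The gripper opens to 85 mm and grips with 20 to 120 N. Pads are 22 mm wide; open, the fingers measure 114 mm over their backs; the gripper's body (76 mm by 85 mm) begins 54 mm behind the grasp point. The pads swing forward as they close: fully open they stand 13 mm farther back than shut.
Start: joints at [-1.443, 0.22, 1.526, -0, 1.395, -0.126], TCP at [0.157, -0.605, 0.231] pointing down, gripper open.
Joint ranges: [-2.98, 2.98], [-0.91, 2.08], [0.09, 2.57], [-1.24, 4.39], [0.2, 2.65], [-2.68, 2.68]. Speed limits (rad/s): [2.57, 2.57, 3.01, 3.14, 3.14, 3.14].

## Interface

Orientations are given as a rotation vector (axis times angle).
In Python, from workcell import bot, vision, order gives the robot as it stands.
- The arm moves only by the tool move_arm, never from a script. Its argument "series" is a list that holds one entry, the list of rows, each a list of 6 numbers: the shift along the tool's x, y, z in cm, then the turn, a rotation vector about the tool's x, y, z in rad. A call has 1 to 12 rows; each row is the pose to reach, as a shift and turn from the pose commanded when the call began, along the tool's axes at that moment; what a row does not reach only later rows make up. A row lasts 1/10 s, in which the tool goes at most 50 mm and 8.59 degrees, less where a joint would pass 70% of its speed; a pose out of reach is approached as far as the arm can. A call with a gripper value outside its range is refused whole. "gripper" is the gripper command: -1 is shut, 1 is fully open, values between are in proportion, set as the call begins (left out, the last holds). The fingers move at their own pace and stop on an object; "squeeze" is the grip in N (left out, the last holds). Time passes only in rows, so rows that repeat a pose let the fingers close. It gives the time, the measured TCP pose, the force, the opening and the grip force at its end, in the units of the state.
- bot.read_state(): the state, without advancing time (a new reading comes with each control period).
- vision.get_image(name): name is "side" or "top" or "wrist"; returns (picture, depth): 400x640x3 uint8, red, green, blue; 400x640 float32, m along the optical axis (not along the pixel's ray), 0 where there is no reading.
- vision.get_calibration(name): a dict with "intrinsics" (3x3 intrinsics, pixels), "camera_from_world" (4x4, takes a point from world to camera coordinates). Camera axes: x right, y up, looking along -z (the intrinsics and any distortion apply to the point x, -y, -z); pixel columns grow to the right and rows downward; lengths in m; the calibration is good to about 2 mm. The wrist camera is an equidistant fisheye: a pixel r from the principal point sees the ray r / f radians off the axis. A picture is of the moment at which its call begins: read the wrist's pose just before it. get_calibration takes no time and is no camera call; for the wrist camera it gives the pose at the moment of the call.
- order.finish_job(): hands the job in; it is judged then, once.
Trained networks look in the newest picture that a camera, given by its name, has taken for a name from the list of things; names that differ only in an ending like _2 or _b are one class to them, and where a whole thing is asked for, a point or a joint stands for the part that bears it (a point fixed in the world has none). Each returns a list of dicts, best first, with "score" (0 to 1); they miss things now and then, are a little off and sometimes report something else, mostly with a low value. They report only what shows in the picture. A call takes as long as a camera call. They do not tell look-alikes from the thing itself.
- vision.spot_in(camera, target): "at" ([column, row] in pixels, amid what is visible of it).
- vision.outline_of(camera, target): "pixels" (400x640 bool, what is visible of it) and "at" ([column, row] in pixels, amid what is visible of it).
- vision.landmark_of(camera, target): "at" ([column, row] in pixels: a listed point, or the origin of a listed thing).
The state is a dict: "time": time; "qpos": joint angles; "dq": joint speeds; "tau": joint torques, N m; "ee_pos": TCP position; "orientation": TCP orientation; "contact_force": force on the tool from outside, world axes, zero at the start; "torque": the same for the moment, N m; "grip_width": finger opening in m; "finger_force": force on a finger pad.
Only numpy, scipy, OpenCV 4.12 (cv2) and the standard library are available. Lean on these libraries where they do the work, as an engineer would, in place of code of your own. Each camera call takes 0.05 s, during which the arm holds its last target. There are 200 camera calls.

## Working session

There is one attempt and no reset: what is moved stays moved. The work goes in short steps, Python scripts to look and compute and a tool call to move; the robot and the scene stay as the last step left them, time stands still between calls to the robot, and variables do not carry over. Pictures are saved under pics/ and viewed, at most 14 in all, crops included, and the job is handed in when it is done.

Besides the shell and the picture viewer there is one more tool, called after "Call:" as a command line: name --argument value ..., lists and objects as JSON in quotes. move_arm: Moves the arm, as the interface text tells. Its arguments: {"type":"object","properties":{"series":{"type":"array","items":{"type":"array","items":{"type":"array","items":{"type":"number"}}}},"gripper":{"type":"number"},"squeeze":{"type":"number"}},"required":["series"]}

```bash
mkdir -p pics; python3 - <<'E'
from workcell import bot, vision
import cv2,numpy as np
s=bot.read_state();print(s)
for n in("top","side"):
    p,d=vision.get_image(n);cv2.imwrite(f"pics/{n}0.png",p[:,:,::-1]);c=vision.get_calibration(n);print(n,c)
    np.savez(f"{n}0.npz",p=p,d=d,K=c["intrinsics"],T=c["camera_from_world"])
E
```

```text
{'time': 0.0, 'qpos': array([-1.44311067e+00,  2.21214247e-01,  1.52766399e+00, -4.81009500e-06,
        1.39473439e+00, -1.26083038e-01]), 'dq': array([ 5.36702604e-04, -6.72171217e-04,  7.66889503e-04,  4.98986306e-05,
        2.16233838e-05,  1.68977250e-04]), 'tau': array([-2.66742347e-03, -4.96905899e+01, -3.89392018e+01, -2.26573920e-04,
        1.12381362e-02, -1.57671730e-05]), 'ee_pos': array([ 0.15683138, -0.60434158,  0.23017865]), 'orientation': array([-3.11433341e+00, -3.97295891e-01,  9.97365187e-06]), 'contact_force': array([ 0.17740951,  1.31334176, -0.42901789]), 'torque': array([-0.02761349, -0.00878581,  0.02427962]), 'finger_force': 0.0, 'grip_width': 0.08520385426474594}
top {'intrinsics': array([[489.71111854,   0.        , 329.83086135],
       [  0.        , 489.71111854, 199.53929772],
       [  0.        ,   0.        ,   1.        ]]), 'camera_from_world': array([[ 0.02164609, -0.99975723, -0.00411553,  0.02725423],
       [ 0.98094549,  0.02044345,  0.19320461, -0.51526748],
       [-0.19307357, -0.00821923,  0.98114986, -0.96006981],
       [ 0.        ,  0.        ,  0.        ,  1.        ]])}
side {'intrinsics': array([[391.35074031,   0.        , 316.8939576 ],
       [  0.        , 391.35074031, 199.23447171],
       [  0.        ,   0.        ,   1.        ]]), 'camera_from_world': array([[-0.93567807, -0.35263128,  0.01255895,  0.47882894],
       [ 0.23160929, -0.58692587,  0.77580613, -0.14639041],
       [-0.26620234,  0.72881356,  0.63084635, -0.70008226],
       [ 0.        ,  0.        ,  0.        ,  1.        ]])}
```

View pics/top0.png

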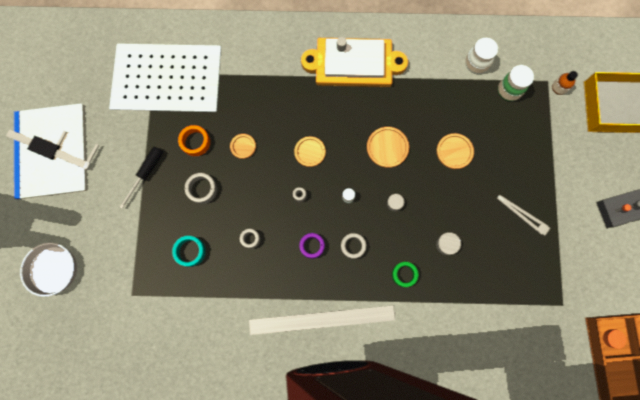

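View pics/side0.png

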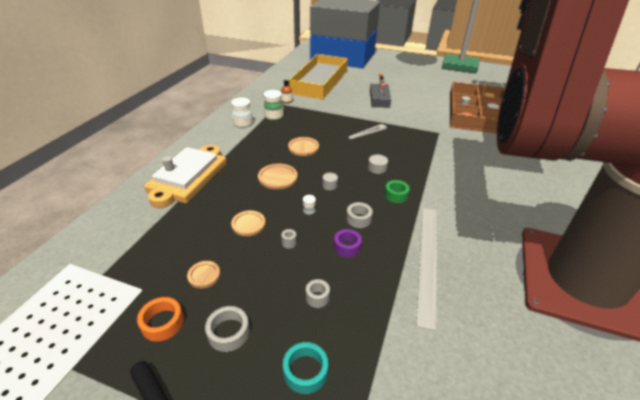

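Top view: the grey rings are at about (299,194) smallest, (250,238), (353,245) and (200,188) largest. The trays are at (243,146) t1, (310,151) t2, (455,151) t3 and (388,147) t4. The discs are at (396,201) and (449,243). The side view matches this.

```bash
cat > h.py <<'E'
import numpy as np,cv2
def cloud(d,K,T):
    v,u=np.mgrid[0:400,0:640]
    x=(u-K[0,2])/K[0,0]*d; y=-(v-K[1,2])/K[1,1]*d
    P=np.stack([x,y,-d],-1); return (P-T[:3,3])@T[:3,:3]
def plane(px,K,T,z):
    r=np.array([(px[0]-K[0,2])/K[0,0],-(px[1]-K[1,2])/K[1,1],-1.])@T[:3,:3]
    c=-T[:3,:3].T@T[:3,3]; return (c+r*(z-c[2])/r[2])[:2]
E
python3 - <<'E'
from workcell import vision
from h import *
f=np.load("top0.npz");K,T=f["K"],f["T"]
W=cloud(f["d"],K,T); g=np.load("side0.npz"); S=cloud(g["d"],g["K"],g["T"])
A=dict(r1=(299,194),r2=(250,238),r3=(353,245),r4=(200,188),b1=(396,201),b2=(449,243),t1=(243,146),t2=(310,151),t3=(455,151),t4=(388,147))
R=dict(r1=14,r2=20,r3=26,r4=32,b1=17,b2=23,t1=28,t2=34,t3=40,t4=46)
for n,a in A.items():
    z=.026 if n[0]!='t' else .010
    c=plane(a,K,T,z); o=[]
    for C in(W,S):
        m=(np.hypot(C[...,0]-c[0],C[...,1]-c[1])<R[n]/1e3+.012)&(C[...,2]>z*.6)&(C[...,2]<z+.012)
        P=C[m]
        if len(P)<6: o.append(None);continue
        (q,r)=cv2.minEnclosingCircle(P[:,:2].astype(np.float32)); o.append((np.round(q,4).tolist(),round(r,4),round(float(np.median(P[:,2])),4),len(P)))
    print(n,c.round(4),R[n],o)
for t in("ring_1_mid","blank_1_mid","tray_1_floor"):
    for o in vision.outline_of("top",t):
        q,r=cv2.minEnclosingCircle(np.argwhere(o["pixels"])[:,::-1].astype(np.float32))
        z=.004 if t[0]=='t' else .013
        print(t,round(o["score"],2),np.round(o["at"],1),plane(o["at"],K,T,z).round(4),round(r,1))
    for o in vision.landmark_of("top",t): print(' L',round(o["score"],2),np.round(o["at"],1),plane(o["at"],K,T,z).round(4))
E
```

```text
r1 [0.53  0.104] 14 [([0.5319, 0.1049], 0.0144, 0.0253, 107), ([0.5301, 0.1082], 0.0142, 0.024, 155)]
r2 [0.4343 0.2029] 20 [([0.4353, 0.2066], 0.0205, 0.0252, 185), ([0.4336, 0.2076], 0.0206, 0.0248, 336)]
r3 [ 0.4242 -0.0118] 26 [([0.4241, -0.0112], 0.0261, 0.0254, 271), ([0.4233, -0.0094], 0.027, 0.0244, 303)]
r4 [0.5386 0.3149] 32 [([0.5409, 0.3174], 0.0327, 0.0251, 371), ([0.5397, 0.3199], 0.0326, 0.0251, 788)]
b1 [ 0.5191 -0.1013] 17 [([0.5183, -0.0997], 0.0171, 0.0259, 208), ([0.5171, -0.0977], 0.0181, 0.0249, 142)]
b2 [ 0.4326 -0.2109] 23 [([0.4326, -0.2099], 0.0229, 0.0258, 395), ([0.4323, -0.2081], 0.0242, 0.0249, 207)]
t1 [0.6383 0.2318] 28 [([0.6398, 0.2334], 0.0285, 0.0089, 245), ([0.6379, 0.2363], 0.0284, 0.0092, 292)]
t2 [0.6299 0.0843] 34 [([0.6292, 0.0909], 0.0382, 0.0089, 295), ([0.6294, 0.0886], 0.0348, 0.0091, 245)]
t3 [ 0.6364 -0.2329] 40 [([0.6377, -0.2297], 0.0422, 0.0088, 386), ([0.6381, -0.2291], 0.0413, 0.0089, 146)]
t4 [ 0.6425 -0.0864] 46 [([0.6469, -0.0868], 0.049, 0.0087, 478), ([0.6428, -0.0822], 0.0465, 0.0089, 233)]
ring_1_mid 0.44 [297.5 191.2] [0.5387 0.1084] 7.1
 L 0.63 [300.5 194.6] [0.5314 0.1017]
 L 0.44 [395.3 200.4] [ 0.523  -0.1015]
blank_1_mid 0.74 [394.  202.5] [ 0.5183 -0.0987] 8.4
blank_1_mid 0.46 [193.3 182.8] [0.5526 0.3339] 16.0
tray_1_floor 0.65 [241.3 145.6] [0.641  0.2368] 12.8
 L 0.67 [241.5 147.3] [0.6371 0.2361]
```

Call:
move_arm --series '[[[54,-59.3,8,0,0,-1.318],[54,-59.3,8,0,0,-1.318],[54,-59.3,8,0,0,-1.318],[54,-59.3,8,0,0,-1.318],[54,-59.3,8,0,0,-1.318],[54,-59.3,8,0,0,-1.318],[54,-59.3,8,0,0,-1.318],[54,-59.3,8,0,0,-1.318],[54,-59.3,8,0,0,-1.318],[54,-59.3,8,0,0,-1.318],[54,-59.3,8,0,0,-1.318],[54,-59.3,8,0,0,-1.318]]]' --gripper 1

```text
time: 1.6
ee_pos: [0.436, -0.0748, 0.1721]
orientation: [2.219, 2.221, 0.001]
contact_force: [0.1, -0.4, 0.7]
grip_width: 0.0851
finger_force: 0.0
```

Call:
move_arm --series '[[[18,9.4,5,0,0,0],[18,9.4,5,0,0,0],[18,9.4,5,0,0,0],[18,9.4,5,0,0,0],[18,9.4,5,0,0,0],[18,9.4,5,0,0,0],[18,9.4,5,0,0,0]]]'

```text
time: 2.3
ee_pos: [0.5287, 0.1027, 0.1218]
orientation: [2.22, 2.223, -0.001]
contact_force: [0.1, 0.5, 0.0]
grip_width: 0.0854
finger_force: 0.0
```

```bash
python3 - <<'E'
from workcell import bot, vision
import cv2,numpy as np
c=vision.get_calibration("wrist");print(c)
s=bot.read_state();print(s["time"],s["ee_pos"],s["qpos"])
p,d=vision.get_image("wrist");cv2.imwrite("pics/w1.png",p[:,:,::-1])
np.savez("w1.npz",p=p,d=d,K=c["intrinsics"],T=c["camera_from_world"])
E
```

```text
{'intrinsics': array([[309.70691629,   0.        , 316.93423508],
       [  0.        , 309.70691629, 202.67933375],
       [  0.        ,   0.        ,   1.        ]]), 'camera_from_world': array([[ 9.99998668e-01,  7.81140025e-04,  1.43305844e-03,
        -5.28459676e-01],
       [-3.05628411e-04,  9.52121889e-01, -3.05718524e-01,
        -9.06119249e-02],
       [-1.60325529e-03,  3.05717679e-01,  9.52120859e-01,
        -3.06167142e-01],
       [ 0.00000000e+00,  0.00000000e+00,  0.00000000e+00,
         1.00000000e+00]])}
2.3 [0.52869499 0.10266554 0.12184597] [ 4.56841760e-02  1.22236837e-01  1.85338936e+00 -6.06482183e-04
  1.16640451e+00  4.47159376e-02]
```

View pics/w1.png

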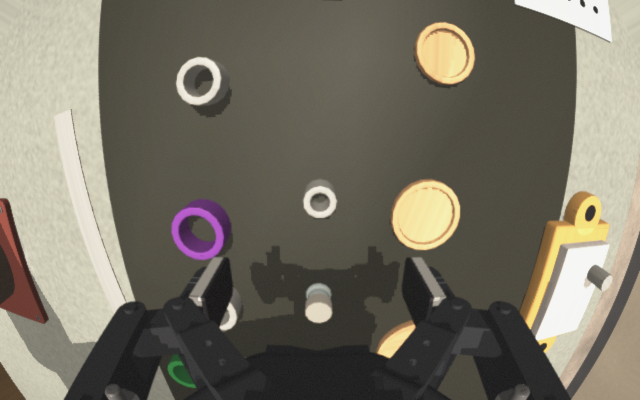

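Wrist view: ring 1 at about (320,201), ring 2 at (201,81), tray 1 at (444,55) and tray 2 at (426,215). I'll refine these positions from the wrist depth.

```bash
cat >> h.py <<'E'
def fcloud(d,K,T):
    v,u=np.mgrid[0:400,0:640]; a=(u-K[0,2])/K[0,0]; b=(v-K[1,2])/K[1,1]
    th=np.hypot(a,b)+1e-9; t=np.tan(np.minimum(th,1.5))/th
    return (np.stack([a*t*d,-b*t*d,-d],-1)-T[:3,3])@T[:3,:3]
def fit(C,c,R,z):
    c=np.array(c)
    m=(np.hypot(C[...,0]-c[0],C[...,1]-c[1])<R+.01)&(C[...,2]>z*.6)&(C[...,2]<z+.012)
    P=C[m]
    if len(P)<6:return None
    q,r=cv2.minEnclosingCircle(P[:,:2].astype(np.float32)); return np.round(q,4),round(r,4),P[:,2].max().round(4)
A=dict(r1=(.531,.106),r2=(.4345,.207),r3=(.4237,-.0103),r4=(.540,.3187),t1=(.6388,.235),t2=(.629,.0886),t3=(.638,-.229),t4=(.643,-.083))
R=dict(r1=14,r2=20,r3=26,r4=32,t1=28,t2=34,t3=40,t4=46)
def wfit(names,save=None):
    from workcell import vision,bot
    c=vision.get_calibration("wrist"); p,d=vision.get_image("wrist")
    if save: cv2.imwrite(save,p[:,:,::-1])
    C=fcloud(d,c["intrinsics"],c["camera_from_world"])
    for n in names: print(n,fit(C,A[n],R[n]/1e3,.026 if n[0]=='r' else .01))
    s=bot.read_state(); print(s["time"],s["ee_pos"].round(4),s["grip_width"])
E
python3 -c "
from h import *
wfit(['r1','r2','t1','t2','r3'])"
```

```text
r1 (array([0.5304, 0.1046]), 0.0143, np.float64(0.028))
r2 (array([0.4339, 0.2049]), 0.0203, np.float64(0.0278))
t1 (array([0.6382, 0.2332]), 0.0282, np.float64(0.0122))
t2 (array([0.6288, 0.0857]), 0.0345, np.float64(0.0125))
r3 (array([ 0.438 , -0.0163]), 0.0202, np.float64(0.0276))
2.4 [0.5289 0.102  0.1223] 0.08555085417733282
```

Call:
move_arm --series '[[[0.3,0.2,4,0,0,0],[0.3,0.2,7,0,0,0],[0.3,0.2,9,0,0,0],[0.3,0.2,10.2,0,0,0],[0.3,0.2,11.2,0,0,0],[0.3,0.2,11.2,0,0,0],[0.3,0.2,11.2,0,0,0]]]'

```text
time: 3.1
ee_pos: [0.5318, 0.1061, 0.0107]
orientation: [2.22, 2.221, 0.002]
contact_force: [0.7, 0.5, 0.2]
grip_width: 0.0852
finger_force: 0.0
```

Call:
move_arm --series '[[[0,0,0,0,0,0],[0,0,0,0,0,0],[0,0,0,0,0,0],[0,0,0,0,0,0],[0,0,0,0,0,0],[0,0,0,0,0,0],[0,0,0,0,0,0],[0,0,0,0,0,0],[0,0,0,0,0,0],[0,0,0,0,0,0]]]' --gripper -1 --squeeze 40

```text
time: 4.1
ee_pos: [0.5313, 0.1065, 0.0103]
orientation: [2.22, 2.222, 0.001]
contact_force: [-1.7, 0.1, 5.5]
grip_width: 0.0261
finger_force: 39.4
```

Call:
move_arm --series '[[[0,0,-2,0,0,0],[0,0,-5,0,0,0],[0,0,-7,0,0,0],[0,0,-7,0,0,0]]]'

```text
time: 4.5
ee_pos: [0.5335, 0.1065, 0.0827]
orientation: [2.217, 2.22, 0.007]
contact_force: [1.4, -0.5, -0.3]
grip_width: 0.0258
finger_force: 39.8
```

```bash
python3 -c "
from h import *
wfit(['t1'],'pics/w2.png')
import cv2
p=cv2.imread('pics/w2.png');cv2.imwrite('pics/w2c.png',cv2.resize(p[180:400,170:470],None,fx=2.4,fy=2.4))"
```

```text
t1 (array([0.6383, 0.2339]), 0.0287, np.float64(0.0129))
4.55 [0.5322 0.1064 0.0808] 0.025658558230919427
```

View pics/w2c.png

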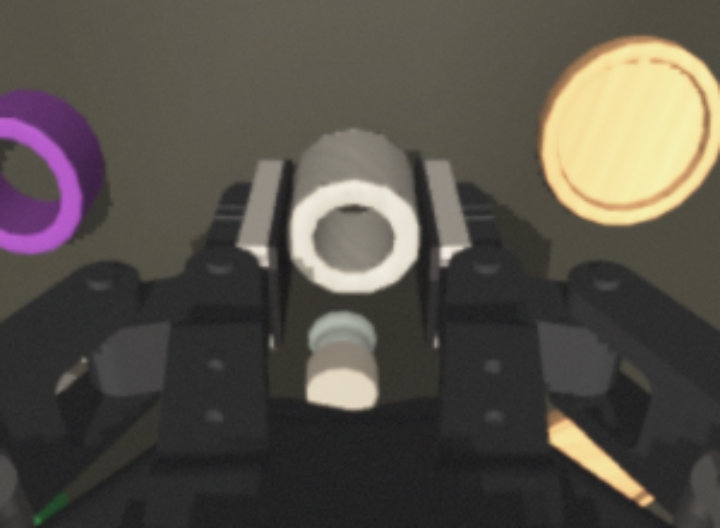

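Ring 1 is held level between the pads, in the centre of the crop.

Call:
move_arm --series '[[[12.9,10.6,0,0,0,0],[12.9,10.6,0,0,0,0],[12.9,10.6,0,0,0,0],[12.9,10.6,0,0,0,0],[12.9,10.6,0,0,0,0],[12.9,10.6,2,0,0,0],[12.9,10.6,4,0,0,0],[12.9,10.6,5,0,0,0],[12.9,10.6,5.8,0,0,0],[12.9,10.6,6.2,0,0,0],[12.9,10.6,6.2,0,0,0]]]'

```text
time: 5.65
ee_pos: [0.6366, 0.2351, 0.0174]
orientation: [-2.22, -2.222, 0.001]
contact_force: [-0.4, -0.2, -1.0]
grip_width: 0.0257
finger_force: 39.8
```

Call:
move_arm --series '[[[0,0.1,0.1,0,0,0],[0,0.1,0.2,0,0,0],[0,0.1,0.3,0,0,0],[0,0.1,0.3,0,0,0],[0,0.1,0.3,0,0,0]]]'

```text
time: 6.15
ee_pos: [0.6379, 0.2355, 0.0149]
orientation: [2.22, 2.223, 0.0]
contact_force: [-0.8, -0.5, -0.5]
grip_width: 0.0262
finger_force: 39.8
```

Call:
move_arm --series '[[[0,0,0.1,0,0,0],[0,0,0.1,0,0,0],[0,0,0.1,0,0,0]]]'

```text
time: 6.45
ee_pos: [0.6381, 0.2355, 0.0144]
orientation: [2.22, 2.222, 0.001]
contact_force: [-2.1, 0.8, 4.1]
grip_width: 0.0262
finger_force: 40.3
```

Call:
move_arm --series '[[[0,0,0,0,0,0],[0,0,0,0,0,0],[0,0,0,0,0,0],[0,0,0,0,0,0],[0,0,-2,0,0,0],[0,0,-5,0,0,0],[0,0,-9,0,0,0],[0,0,-9,0,0,0]]]' --gripper 0.2

```text
time: 7.25
ee_pos: [0.6423, 0.2366, 0.1111]
orientation: [2.216, 2.218, 0.015]
contact_force: [1.2, -0.2, 1.3]
grip_width: 0.0513
finger_force: 0.0
```

```bash
python3 -c "
from h import *
A['r1']=(.638,.2345)
wfit(['r1','r2','t1'],'pics/w3.png')"
```

```text
r1 (array([0.6377, 0.2337]), 0.0143, np.float64(0.032))
r2 (array([0.4344, 0.2055]), 0.0209, np.float64(0.0279))
t1 (array([0.6385, 0.2333]), 0.0284, np.float64(0.022))
7.3 [0.6408 0.2362 0.1083] 0.051464120249538184
```

View pics/w3.png

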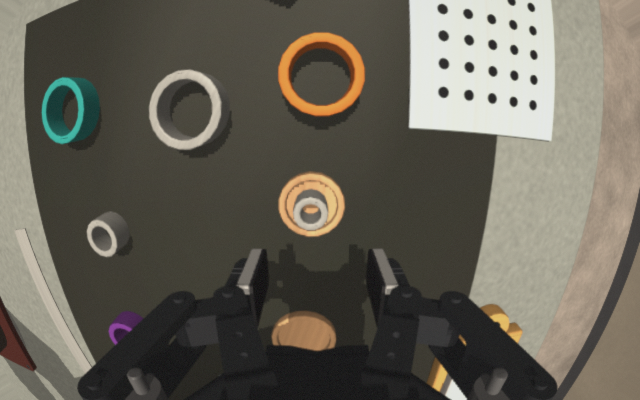

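Ring 1 sits in tray 1, at about (311,212).

Call:
move_arm --series '[[[-2.9,-20.4,0,0,0,0],[-2.9,-20.4,0,0,0,0],[-2.9,-20.4,0,0,0,0],[-2.9,-20.4,0,0,0,0],[-2.9,-20.4,0,0,0,0],[-2.9,-20.4,0,0,0,0],[-2.9,-20.4,3,0,0,0],[-2.9,-20.4,6,0,0,0],[-2.9,-20.4,8,0,0,0],[-2.9,-20.4,9.4,0,0,0],[-2.9,-20.4,9.4,0,0,0],[-2.9,-20.4,9.4,0,0,0]]]' --gripper 0.8

```text
time: 8.5
ee_pos: [0.435, 0.2064, 0.0101]
orientation: [2.22, 2.222, 0.001]
contact_force: [0.5, 1.6, -0.2]
grip_width: 0.0767
finger_force: 0.0
```

Call:
move_arm --series '[[[0,0,0,0,0,0],[0,0,0,0,0,0],[0,0,0,0,0,0],[0,0,0,0,0,0],[0,0,0,0,0,0],[0,0,0,0,0,0],[0,0,0,0,0,0],[0,0,0,0,0,0]]]' --gripper -1

```text
time: 9.3
ee_pos: [0.4348, 0.2065, 0.0111]
orientation: [2.22, 2.222, 0.003]
contact_force: [0.1, -1.2, 5.1]
grip_width: 0.038
finger_force: 40.0
```

Call:
move_arm --series '[[[0,0,-2,0,0,0],[0,0,-5,0,0,0],[0,0,-7,0,0,0],[0,0,-7,0,0,0],[0,0,-7,0,0,0]]]'

```text
time: 9.8
ee_pos: [0.4339, 0.2063, 0.0798]
orientation: [2.22, 2.222, 0.001]
contact_force: [0.5, -0.8, -2.2]
grip_width: 0.0377
finger_force: 41.2
```

Call:
move_arm --series '[[[-11.9,19.4,0,0,0,0],[-11.9,19.4,0,0,0,0],[-11.9,19.4,0,0,0,0],[-11.9,19.4,0,0,0,0],[-11.9,19.4,0,0,0,0],[-11.9,19.4,0,0,0,0],[-11.9,19.4,2,0,0,0],[-11.9,19.4,4,0,0,0],[-11.9,19.4,5.4,0,0,0],[-11.9,19.4,6.2,0,0,0],[-11.9,19.4,6.3,0,0,0],[-11.9,19.4,6.3,0,0,0]]]'

```text
time: 11.0
ee_pos: [0.6277, 0.0878, 0.0164]
orientation: [-2.22, -2.223, 0.0]
contact_force: [-0.3, 0.4, -1.3]
grip_width: 0.0378
finger_force: 41.4
```

Call:
move_arm --series '[[[0,0,0.1,0,0,0],[0,0,0.2,0,0,0],[0,0,0.2,0,0,0],[0,0,0.2,0,0,0]]]'

```text
time: 11.4
ee_pos: [0.6284, 0.0875, 0.0151]
orientation: [2.22, 2.222, 0.001]
contact_force: [0.5, 0.5, -0.1]
grip_width: 0.0381
finger_force: 41.5
```

Call:
move_arm --series '[[[0,0,0.1,0,0,0],[0,0,0.1,0,0,0],[0,0,0.1,0,0,0]]]'

```text
time: 11.7
ee_pos: [0.6284, 0.0876, 0.015]
orientation: [2.22, 2.222, 0.001]
contact_force: [-3.2, 0.4, 6.2]
grip_width: 0.0381
finger_force: 42.2
```

Touching down, so release to about 62 mm and rise.

Call:
move_arm --series '[[[0,0,0,0,0,0],[0,0,0,0,0,0],[0,0,0,0,0,0],[0,0,0,0,0,0],[0,0,-2,0,0,0],[0,0,-5,0,0,0],[0,0,-9,0,0,0],[0,0,-9,0,0,0],[0,0,-9,0,0,0]]]' --gripper 0.45

```text
time: 12.6
ee_pos: [0.6291, 0.0875, 0.1053]
orientation: [2.219, 2.221, 0.004]
contact_force: [-0.3, 0.6, -1.1]
grip_width: 0.0621
finger_force: 0.0
```

```bash
python3 -c "
from h import *
A['r2']=(.629,.0875)
wfit(['r2','r3','t2','t4'])"
```

```text
r2 (array([0.6282, 0.0866]), 0.0203, np.float64(0.032))
r3 (array([ 0.4234, -0.0119]), 0.0268, np.float64(0.0281))
t2 (array([0.6293, 0.0858]), 0.0343, np.float64(0.022))
t4 (array([ 0.6447, -0.0735]), 0.0441, np.float64(0.0124))
12.65 [0.6278 0.0874 0.1035] 0.06252059698619605
```

Call:
move_arm --series '[[[-9.8,-20.4,0,0,0,0],[-9.8,-20.4,0,0,0,0],[-9.8,-20.4,0,0,0,0],[-9.8,-20.4,0,0,0,0],[-9.8,-20.4,0,0,0,0],[-9.8,-20.4,0,0,0,0],[-9.8,-20.4,3,0,0,0],[-9.8,-20.4,6,0,0,0],[-9.8,-20.4,8,0,0,0],[-9.8,-20.4,9.5,0,0,0],[-9.8,-20.4,9.6,0,0,0],[-9.8,-20.4,9.6,0,0,0]]]' --gripper 1

```text
time: 13.85
ee_pos: [0.4237, -0.0104, 0.007]
orientation: [-2.219, -2.221, 0.002]
contact_force: [0.6, 0.5, -0.4]
grip_width: 0.0856
finger_force: 0.0
```

Call:
move_arm --series '[[[0,0,0,0,0,0],[0,0,0,0,0,0],[0,0,0,0,0,0],[0,0,0,0,0,0],[0,0,0,0,0,0],[0,0,0,0,0,0],[0,0,0,0,0,0],[0,0,0,0,0,0]]]' --gripper -1

```text
time: 14.65
ee_pos: [0.4248, -0.0108, 0.009]
orientation: [2.219, 2.222, 0.001]
contact_force: [-2.3, 1.0, 6.9]
grip_width: 0.0504
finger_force: 40.3
```

Call:
move_arm --series '[[[0,0,-2,0,0,0],[0,0,-5,0,0,0],[0,0,-7,0,0,0],[0,0,-7,0,0,0],[0,0,-7,0,0,0]]]'

```text
time: 15.15
ee_pos: [0.4243, -0.0108, 0.0778]
orientation: [2.22, 2.222, 0.001]
contact_force: [-0.5, -0.2, -2.5]
grip_width: 0.0503
finger_force: 42.7
```

```bash
python3 -c "
from h import *
wfit(['t4'],'pics/w4.png')"
```

```text
t4 (array([ 0.6424, -0.0855]), 0.0466, np.float64(0.0124))
15.2 [ 0.4235 -0.0106  0.0769] 0.05075226778126402
```

View pics/w4.png

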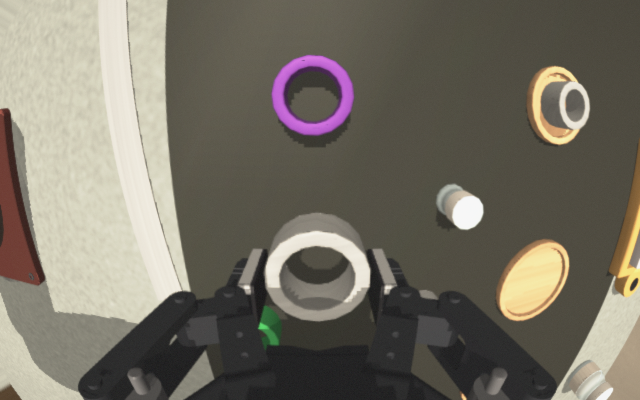

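Ring 3 is held level between the pads at about (317,275), and ring 2 sits in tray 2 at (560,105).

Call:
move_arm --series '[[[-21.9,21.4,0,0,0,0],[-21.9,21.4,0,0,0,0],[-21.9,21.4,0,0,0,0],[-21.9,21.4,0,0,0,0],[-21.9,21.4,0,0,0,0],[-21.9,21.4,0,0,0,0],[-21.9,21.4,0,0,0,0],[-21.9,21.4,0,0,0,0],[-21.9,21.4,2,0,0,0],[-21.9,21.4,4,0,0,0],[-21.9,21.4,4,0,0,0]]]'

```text
time: 16.3
ee_pos: [0.6341, -0.2265, 0.033]
orientation: [-2.213, -2.217, 0.004]
contact_force: [-0.7, 0.7, -2.6]
grip_width: 0.0505
finger_force: 42.8
```

```bash
python3 -c "
from h import *
wfit(['t4'])
from workcell import vision
c=vision.get_calibration('top');p,d=vision.get_image('top');C=cloud(d,c['intrinsics'],c['camera_from_world'])
print(fit(C,A['r4'],.032,.026),fit(C,A['t3'],.04,.01))"
```

```text
t4 (array([ 0.6429, -0.0907]), 0.0455, np.float64(0.0126))
16.35 [ 0.6354 -0.2272  0.035 ] 0.05059776064222339
(array([0.5408, 0.318 ]), 0.0324, np.float64(0.0312)) None
```

Call:
move_arm --series '[[[0,0,0,0,0,0],[0,0,1,0,0,0],[0,0,1.8,0,0,0],[0,0,2.2,0,0,0],[0,0,2.3,0,0,0],[0,0,2.3,0,0,0]]]'

```text
time: 17.0
ee_pos: [0.6381, -0.2295, 0.0142]
orientation: [-2.22, -2.222, 0.0]
contact_force: [0.5, 0.3, -2.0]
grip_width: 0.0504
finger_force: 42.8
```

Call:
move_arm --series '[[[0,0,0.1,0,0,0],[0,0,0.2,0,0,0],[0,0,0.2,0,0,0],[0,0,0.2,0,0,0]]]'

```text
time: 17.4
ee_pos: [0.6387, -0.2297, 0.0132]
orientation: [2.22, 2.222, 0.0]
contact_force: [-0.5, -1.0, -0.2]
grip_width: 0.0505
finger_force: 43.0
```

Call:
move_arm --series '[[[0,0,0.1,0,0,0],[0,0,0.1,0,0,0],[0,0,0.1,0,0,0]]]'

```text
time: 17.7
ee_pos: [0.6387, -0.2297, 0.0132]
orientation: [2.22, 2.222, 0.0]
contact_force: [-3.4, 0.7, 5.8]
grip_width: 0.0504
finger_force: 43.5
```

Call:
move_arm --series '[[[0,0,0,0,0,0],[0,0,0,0,0,0],[0,0,0,0,0,0],[0,0,0,0,0,0],[0,0,-2,0,0,0],[0,0,-5,0,0,0],[0,0,-9,0,0,0],[0,0,-9,0,0,0],[0,0,-9,0,0,0]]]' --gripper 0.7

```text
time: 18.6
ee_pos: [0.6394, -0.2301, 0.1035]
orientation: [2.218, 2.22, 0.002]
contact_force: [-0.1, -0.2, -0.1]
grip_width: 0.0728
finger_force: 0.0
```

```bash
python3 -c "
from h import *
A['r3']=(.638,-.2295)
wfit(['r3','t3','t4'])"
```

```text
r3 (array([ 0.6384, -0.2311]), 0.0263, np.float64(0.0322))
t3 (array([ 0.6372, -0.2329]), 0.0404, np.float64(0.022))
t4 (array([ 0.6433, -0.0859]), 0.0462, np.float64(0.0123))
18.65 [ 0.6382 -0.2295  0.1015] 0.07264866315847329
```

Call:
move_arm --series '[[[54.6,-9.8,0,0,0,0],[54.6,-9.8,0,0,0,0],[54.6,-9.8,0,0,0,0],[54.6,-9.8,0,0,0,0],[54.6,-9.8,0,0,0,0],[54.6,-9.8,0,0,0,0],[54.6,-9.8,0,0,0,0],[54.6,-9.8,0,0,0,0],[54.6,-9.8,0,0,0,0],[54.6,-9.8,0,0,0,0],[54.6,-9.8,0,0,0,0],[54.6,-9.8,0,0,0,0]]]' --gripper 1

```text
time: 19.85
ee_pos: [0.5367, 0.3212, 0.0997]
orientation: [-2.212, -2.226, 0.003]
contact_force: [0.3, -0.3, -0.5]
grip_width: 0.0857
finger_force: 0.0
```

Call:
move_arm --series '[[[0,0,0,0,0,0],[0,0,0,0,0,0],[0,0,0,0,0,0]]]'

```text
time: 20.15
ee_pos: [0.5399, 0.3146, 0.101]
orientation: [-2.222, -2.22, 0.002]
contact_force: [-0.2, 0.2, -0.2]
grip_width: 0.0852
finger_force: 0.0
```

```bash
python3 -c "
from h import *
wfit(['r4'],'pics/w5.png')"
```

```text
r4 (array([0.5395, 0.317 ]), 0.0324, np.float64(0.0285))
20.2 [0.5401 0.3146 0.1013] 0.08544774724084715
```

View pics/w5.png

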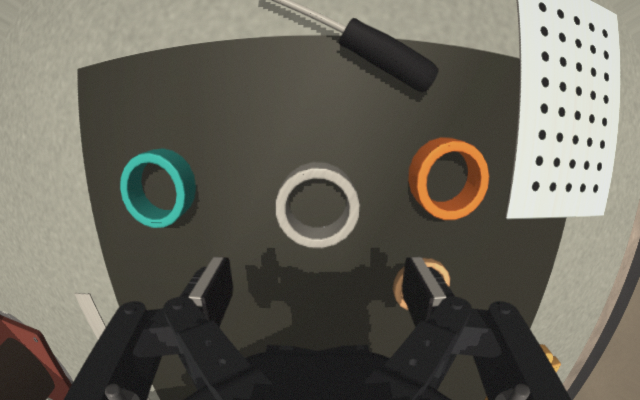

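The largest grey ring is at about (318,206), midway between the fingers, with turquoise (158,187) and orange (449,178) clear of them.

Call:
move_arm --series '[[[0.3,0,0,0,0,0],[0.3,0,3,0,0,0],[0.3,0,6,0,0,0],[0.3,0,8,0,0,0],[0.3,0,9.3,0,0,0],[0.3,0,9.5,0,0,0],[0.3,0,9.5,0,0,0]]]'

```text
time: 20.9
ee_pos: [0.5402, 0.3193, 0.0071]
orientation: [2.221, 2.222, 0.001]
contact_force: [0.2, -0.4, 0.1]
grip_width: 0.0854
finger_force: 0.0
```

Call:
move_arm --series '[[[0,0,0,0,0,0],[0,0,0,0,0,0],[0,0,0,0,0,0],[0,0,0,0,0,0],[0,0,0,0,0,0],[0,0,0,0,0,0],[0,0,0,0,0,0]]]' --gripper -1

```text
time: 21.6
ee_pos: [0.5409, 0.3199, 0.009]
orientation: [2.219, 2.222, 0.004]
contact_force: [-3.2, -2.1, 5.0]
grip_width: 0.0621
finger_force: 43.2
```

Call:
move_arm --series '[[[0,0,-2,0,0,0],[0,0,-5,0,0,0],[0,0,-8,0,0,0],[0,0,-8,0,0,0],[0,0,-8,0,0,0]]]'

```text
time: 22.1
ee_pos: [0.5403, 0.3196, 0.0875]
orientation: [2.22, 2.222, 0.003]
contact_force: [-0.8, -0.2, -3.6]
grip_width: 0.0621
finger_force: 45.6
```

```bash
python3 -c "
from h import *
wfit([],'pics/w6.png')"
```

```text
22.15 [0.5391 0.3191 0.0859] 0.06166265924578485
```

View pics/w6.png

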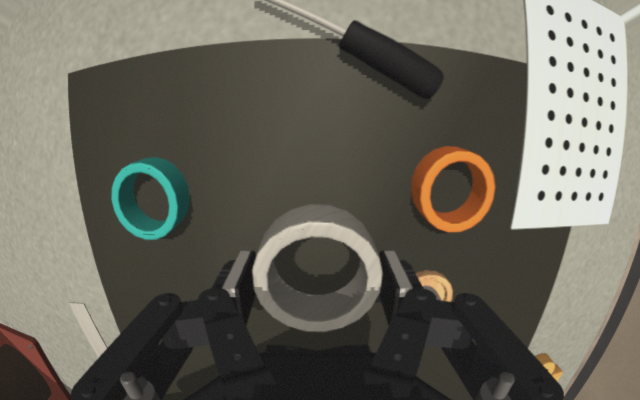

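Call:
move_arm --series '[[[-40.2,10.3,0,0,0,0],[-40.2,10.3,0,0,0,0],[-40.2,10.3,0,0,0,0],[-40.2,10.3,0,0,0,0],[-40.2,10.3,0,0,0,0],[-40.2,10.3,0,0,0,0],[-40.2,10.3,0,0,0,0],[-40.2,10.3,0,0,0,0],[-40.2,10.3,0,0,0,0],[-40.2,10.3,2,0,0,0],[-40.2,10.3,4,0,0,0],[-40.2,10.3,4,0,0,0]]]'

```text
time: 23.35
ee_pos: [0.6387, -0.0813, 0.0409]
orientation: [-2.214, -2.216, 0.008]
contact_force: [-1.6, 0.8, -3.3]
grip_width: 0.062
finger_force: 45.5
```

Call:
move_arm --series '[[[0,0,0,0,0,0],[0,0,1,0,0,0],[0,0,2,0,0,0],[0,0,2.8,0,0,0],[0,0,3.1,0,0,0],[0,0,3.1,0,0,0]]]'

```text
time: 23.95
ee_pos: [0.6426, -0.0823, 0.0148]
orientation: [-2.219, -2.222, 0.001]
contact_force: [-0.4, -0.0, -3.0]
grip_width: 0.0619
finger_force: 45.5
```

Call:
move_arm --series '[[[0,0,0.1,0,0,0],[0,0,0.2,0,0,0],[0,0,0.2,0,0,0],[0,0,0.2,0,0,0]]]'

```text
time: 24.35
ee_pos: [0.6434, -0.0826, 0.0141]
orientation: [2.22, 2.222, 0.0]
contact_force: [0.8, -0.0, -2.8]
grip_width: 0.0619
finger_force: 45.5
```

Call:
move_arm --series '[[[-0.1,0,0.1,0,0,0],[-0.1,0,0.1,0,0,0],[-0.1,0,0.1,0,0,0]]]'

```text
time: 24.65
ee_pos: [0.6435, -0.0835, 0.0131]
orientation: [2.22, 2.222, 0.001]
contact_force: [-0.7, 0.8, -1.0]
grip_width: 0.062
finger_force: 45.8
```

Call:
move_arm --series '[[[0,0,0.1,0,0,0],[0,0,0.1,0,0,0],[0,0,0.1,0,0,0]]]'

```text
time: 24.95
ee_pos: [0.6435, -0.0835, 0.0131]
orientation: [2.22, 2.222, 0.0]
contact_force: [-3.6, 1.4, 6.5]
grip_width: 0.0618
finger_force: 46.4
```

Call:
move_arm --series '[[[0,0,0,0,0,0],[0,0,0,0,0,0],[0,0,0,0,0,0],[0,0,0,0,0,0],[0,0,-2,0,0,0],[0,0,-5,0,0,0],[0,0,-10,0,0,0],[0,0,-15,0,0,0],[0,0,-20,0,0,0],[0,0,-20,0,0,0],[0,0,-20,0,0,0]]]' --gripper 1

```text
time: 26.05
ee_pos: [0.6444, -0.0839, 0.2142]
orientation: [2.218, 2.22, 0.004]
contact_force: [-1.0, 0.3, -0.8]
grip_width: 0.0857
finger_force: 0.0
```

```bash
python3 -c "
from h import *
A.update(r1=(.638,.2345),r2=(.629,.0875),r3=(.638,-.23),r4=(.643,-.085))
wfit(['r1','r2','r3','r4','t4'],'pics/w7.png')"
```

```text
r1 None
r2 (array([0.6284, 0.0862]), 0.0203, np.float64(0.0327))
r3 (array([ 0.638 , -0.2304]), 0.0268, np.float64(0.032))
r4 (array([ 0.6432, -0.0863]), 0.0325, np.float64(0.0325))
t4 (array([ 0.6432, -0.0855]), 0.0463, np.float64(0.0219))
26.1 [ 0.6431 -0.0836  0.2117] 0.085512893685957
```

View pics/w7.png

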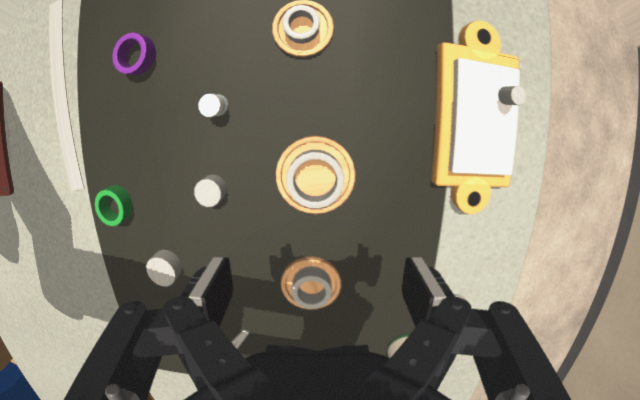

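Rings 2 (301,25), 4 (316,180) and 3 (312,290) all lie flat in their trays, and the discs are undisturbed. Ring 1 was checked earlier.

```bash
python3 -c "
from workcell import order
print(order.finish_job())"
```

```text
the job is handed in; nothing more can be done
None
```

All four steel rings are flat in the trays of their size, placed smallest to largest at about 26 s of the 99 s allowed. The two discs were left alone and the job is handed in. Ring 1 was out of frame in the final picture, so its position was last checked right after it was set down.

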